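Lay a power module down in its test nest

TASK

The tall finned power module has been left standing on its connector foot on the two rails of the test nest. Without gripping or lifting it, tip it over towards the open end of the rails and let it down gently on its smooth face, fins up, never letting it drop; then push it along the rails with the fingertips until its foot is flush against the contact block at the end, lying square on both rails. Leave everything else on the bench where it is.

Things in the scene. Friction and masses are not known exactly. Their poses are not given: they have to be found in the camera images.
- unit: The tall power module: aluminium block 36 mm thick (its x), 84 mm wide (y), 150 mm tall (z), black end caps, 0.35 to 0.7 kg, weight at its middle. Origin: centre of its foot face. Its -x side is the smooth broad face (blank paper plate), its +x side has the fins. It starts upright on the rails, smooth face to their open end, fins 10 to 35 mm clear of the contact block.
- unit_edge (a point): Middle of the module's foot edge under the smooth face (18 mm to -x of its origin): the edge it tips about, past balance at a lean of 0.24 rad. It keeps at rail height whether the module stands, leans or lies. Same axes as the module.
- unit_head (a point): Centre of the module's head face, 150 mm above its foot. Same axes as the module.
- nest: The test nest, fixed to the bench: black plate 310 x 300 mm, 12 mm thick, with two rubber-topped rails and a grey contact block. Origin: on the bench (height 0) under the middle of the block's working face; +x points from the open end of the rails to the block, z up. The plate reaches from 220 mm before the face to 90 mm behind it, 150 mm to each side.
- nest_stop (a point): Middle of the contact block's working face at the height of the rail tops (42 mm above the bench), axes as the nest. The laid module's foot comes flush to this face. The block is 40 mm thick, 100 mm wide, its top 74 mm above the bench.
- rail_end (a point): Open end of the rails, on the middle line at rail-top height, axes as the nest. The two rails are 24 mm wide and 165 mm long, from here to the block's face; their centre lines lie 30 mm either side of the middle; tops 42 mm above the bench, 30 mm above the plate. The channel between them is 36 mm wide and open down to the plate.
- lamp_box (a point): Top centre of a grey lamp box fixed on a corner of the nest's plate by the open end of the rails, 50 x 50 mm, top 32 mm above the bench; not part of the job.
- short_module: Bystander: a similar but short finned module, 36 x 60 x 75 mm, standing on the nest's plate to one side of the rails (its middle 115 to 120 mm from the middle line). Origin: centre of its underside.
- cleaner: Bystander: white plastic cleaner bottle, 48 mm across, 108 mm tall, standing on the nest's plate on the other side of the rails (its middle 115 to 120 mm from the middle line). Origin: centre of its underside.
- tape: Bystander: roll of paper tape lying flat on the bench, 100 mm across, 48 mm high. Origin: centre of its underside.
- carton: Bystander: small brown carton, 150 x 100 x 45 mm. Origin: centre of its underside.
- meter: Bystander: black multimeter lying on its back, 150 x 75 x 32 mm. Origin: centre of its underside.
- screwdriver: Bystander: screwdriver with a black handle, 180 mm long, lying on the bench.

How it is judged:
On the way:
1. the module lies on its smooth face on the rails (angle between unit's own x axis and vertical below 0.06 rad and z of unit in the frame of nest_stop below 0.024 m), for 0.2 s.
At the end, for the whole second after the job is handed in: The module lies at rest on both rails on its smooth face with its fins up (within 3 degrees of level), its foot flush against the contact block (centre of the foot within 4 mm of the block's face), square to it within 3 degrees and within 20 mm of the middle line (angle between unit's own x axis and vertical below 0.05 rad and z of unit in the frame of nest_stop between 0.013 and 0.023 m and x of unit in the frame of nest_stop above -0.004 m and y of unit in the frame of nest_stop between -0.02 and 0.02 m and angle between the z axis of unit and the x axis of nest, either way round below 0.05 rad and x of unit_head in the frame of nest_stop below -0.14 m and linear speed of unit below 0.02 m/s); the robot touches nothing.
It fails at once if the module is dropped or thrown over: it turns faster than 5 rad/s (angular speed of unit above 5 rad/s).
It fails at once if the module is lifted: its tipping edge rises more than 12 mm above the rail tops (z of unit_edge in the frame of nest_stop above 0.012 m).
It fails at once if the module comes off the rails (z of unit_edge in the frame of nest_stop below -0.012 m).
It fails at once if the module is pinched or rammed: the fingers load it with more than 35 N (contact force between the fingers and unit above 35 N).
It fails at once if a bystander is moved by more than 20 mm (distance of any of short_module, cleaner, tape, carton, meter, screwdriver from where it was at the start of the episode above 0.02 m).
It also fails if it takes over 58 s, if anything falls off the work surface, if the arm or the gripper's body presses on something with over 40 N, if the wrist force passes 120 N, or if a joint passes its speed limit or range.

ROBOT

A 6-joint arm with a two-finger parallel gripper is mounted at the origin on the work surface. World frame = base frame: x ahead of the robot, y to its left, z up, the work surface at z = 0. Lengths are in m, angles in rad, forces in N, time in s.
With the tool pointing down it reaches from about 0.25 to 0.775 m from the base axis. Payload 4 kg.
Tool frame: the origin (TCP) lies midway between the tips of the shut fingers; the grasp point (between the pads) lies 19 mm behind it; z points along the fingers, y is the direction in which the jaws open and shut (so a half turn about z gives the same grasp; the last joint's range is limited). The gripper opens to 94 mm and grips with 3 to 60 N. Pads are 16 mm wide; open, the fingers measure 119 mm over their backs; the gripper's body (75 mm by 177 mm) begins 78 mm behind the grasp point.
Start: joints at [1.161, 0.087, 1.371, -0, 1.684, -0.103], TCP at [0.166, 0.524, 0.206] pointing down, gripper open.
Joint ranges: [-3.1, 3.1], [-0.76, 2.03], [0.27, 2.55], [-1.08, 4.22], [0.17, 2.65], [-2.57, 2.57]. Speed limits (rad/s): [2.79, 2.79, 3.14, 3.14, 3.14, 3.14].

INTERFACE

Orientations are given as [roll, pitch, yaw] about the fixed x, y, z axes, in that order (R = Rz(yaw) Ry(pitch) Rx(roll)).
In Python, from bench import get_obs, snapshot, ticket gives the robot as it stands.
- The arm moves only by the shell command python3 -m creep 'ROWS' [OPENING]. ROWS is JSON, a list that holds one entry, the list of rows, each a list of 4 numbers: the shift along the tool's x, y, z in mm, then the turn about the tool's z in degrees. A call has 1 to 8 rows; each row shifts and turns the commanded pose from where the row before left it, along the tool's axes as they then stand; what a row does not reach is not made up. A row lasts 1/8 s, in which the tool goes at most 62.5 mm and 10.7 degrees, less where a joint would pass 70% of its speed; a pose out of reach is approached as far as the arm can. A call with a gripper value outside its range is refused whole. OPENING is the opening, from 0 (shut) to 1 (fully open), set as the call begins (- or left out, the last holds). The fingers move at their own pace and stop on an object; the grip force is fixed at half the most. Time passes only in rows, so rows that do not move let the fingers close. It gives the time, the measured TCP pose, the force and the opening at its end, in the units of the state.
- get_obs(): the state, without advancing time (a new reading comes with each control period).
- snapshot(name): name is "scene" or "side" or "wrist"; returns a dict with "color" (384x512x3 uint8, red, green, blue), "depth" (384x512 float32, m along the optical axis (not along the pixel's ray), 0 where there is no reading), "fx", "fy", "cx", "cy" (pixels), "extrinsics" (4x4, takes a point from world to camera coordinates). Camera axes: x right, y down, z forward; pixel columns grow to the right and rows downward; lengths in m; the calibration is good to about 2 mm. A picture is of the moment at which its call begins.
- ticket.close_job(): hands the job in, once; it reports no verdict.
The state is a dict: "time": time; "joint_positions": joint angles; "qvel": joint speeds; "joint_torque": joint torques, N m; "tool_pos": TCP position; "ee_rot": TCP orientation; "wrist_force": force on the tool from outside, world axes, zero at the start; "wrist_torque": the same for the moment, N m; "width": finger opening in m.
Only numpy, scipy, OpenCV 4.12 (cv2) and the standard library are available. Lean on these libraries where they do the work, as an engineer would, in place of code of your own. Each camera call takes 0.05 s, during which the arm holds its last target. There are 200 camera calls.

## Working session

There is one attempt and no reset: what is moved stays moved. The work goes in short steps, Python scripts to look and compute and a shell command to move; the robot and the scene stay as the last step left them, time stands still between calls to the robot, and variables do not carry over. Pictures are saved under pics/ and viewed, on a budget of 10 in all, crops included, one or two more only if the job needs it, and the job is handed in when it is done.

```bash
mkdir -p pics; ls; cat > h.py <<'E'
import numpy as np, cv2
from bench import get_obs, snapshot
def shot(n, out=None):
    s=snapshot(n)
    if out: cv2.imwrite('pics/'+out,cv2.cvtColor(s['color'],cv2.COLOR_RGB2BGR))
    return s
def cloud(s):
    d=s['depth']; v,u=np.mgrid[:d.shape[0],:d.shape[1]]
    p=np.stack([(u-s['cx'])/s['fx']*d,(v-s['cy'])/s['fy']*d,d],-1)
    E=np.array(s['extrinsics']); w=(p-E[:3,3])@E[:3,:3]
    w[d==0]=np.nan
    return w
E
python3 - <<'E'
from h import *
o=get_obs(); print(o)
a=shot('scene');b=shot('side')
np.savez('s0.npz',a=cloud(a),b=cloud(b))
im=np.hstack([a['color'],b['color']])
cv2.imwrite('pics/a.png',cv2.cvtColor(a['color'],cv2.COLOR_RGB2BGR))
cv2.imwrite('pics/b.png',cv2.cvtColor(b['color'],cv2.COLOR_RGB2BGR))
for s in (a,b):
    E=np.array(s['extrinsics']); print(-E[:3,:3].T@E[:3,3], E[2,:3])
E
```

```text
pics
{'time': 0.0, 'joint_positions': array([ 1.16090496e+00,  8.79589503e-02,  1.37223676e+00, -1.16708856e-05,
        1.68363219e+00, -1.03098115e-01]), 'qvel': array([ 0.00059934, -0.00035187,  0.00123772,  0.0019795 , -0.00027902,
        0.00106423]), 'joint_torque': array([-1.28003328e-03, -3.40186429e+01, -3.02425289e+01,  7.18337204e-02,
        3.31286550e-02, -1.73275453e-04]), 'tool_pos': array([0.16588572, 0.52380248, 0.20431093]), 'ee_rot': array([-3.13936808e+00, -2.18503311e-04,  2.83479786e+00]), 'wrist_force': array([0.16500795, 0.46188397, 0.52513597]), 'wrist_torque': array([0.00814632, 0.03839713, 0.0202964 ]), 'width': 0.09417676899132726}
[ 1.35311229 -0.40972074  0.9410146 ] [-0.66177366  0.33335304 -0.67151424]
[ 0.46571106 -1.02905529  1.12934791] [ 0.06029586  0.71884208 -0.69255359]
```

View pics/a.png

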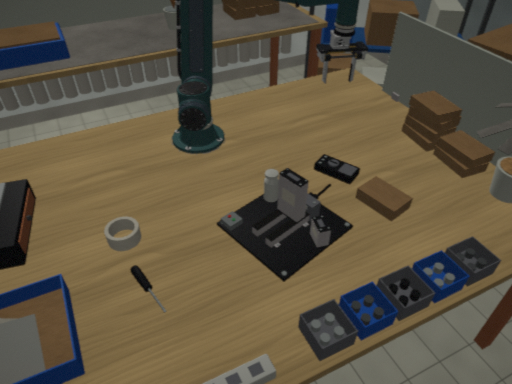

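View pics/b.png

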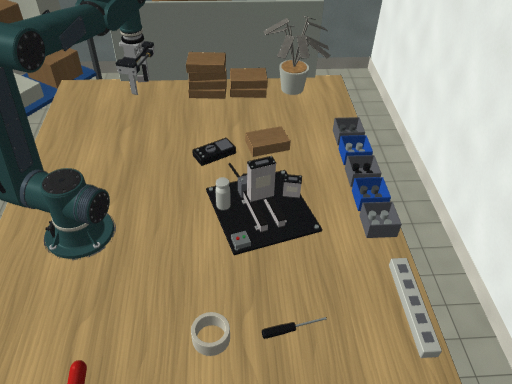

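The scene view shows the module upright near (293,195), with the rails running towards the lower left. In the side view it is at (261,180), with the rail open ends at about (262,228) and (281,222), nearest the camera. Next I'll measure it.

```bash
python3 - <<'E'
from h import *
z=np.load('s0.npz')
A,B=z['a'],z['b']
for n,W,pts in (('scene',A,[(293,175),(256,232),(274,241),(272,185),(320,232),(313,205),(232,220)]),('side',B,[(262,163),(262,228),(281,222),(223,190),(292,185),(240,240),(209,188),(235,248),(320,227),(240,181)])):
    for u,v in pts: print(n,u,v,W[v,u].round(3))
P=np.vstack([A.reshape(-1,3),B.reshape(-1,3)]);P=P[~np.isnan(P).any(1)]
c=B[163,262]
m=np.hypot(P[:,0]-c[0],P[:,1]-c[1])<.3
Q=P[m]
def rect(lo,hi,name,ctr=None,r=.1):
    k=(Q[:,2]>lo)&(Q[:,2]<hi)
    if ctr is not None:k&=np.hypot(*(Q[:,:2]-ctr).T)<r
    q=Q[k,:2].astype(np.float32)
    if len(q)<5: print(name,len(q));return
    (cx,cy),(w,h),a=cv2.minAreaRect(q); print(name,len(q),round(cx,4),round(cy,4),round(w,4),round(h,4),round(a,2))
rect(.184,.2,'top')
rect(.036,.046,'rails',c[:2]+[0,-.1],.15)
rect(.068,.078,'block')
rect(.008,.016,'plate')
# height map picture, top view 1mm px
x0,y0=c[0]-.2,c[1]-.25
H=np.zeros((450,400),np.float32)
for p in Q:
    i,j=int((p[1]-y0)*1000),int((p[0]-x0)*1000)
    if 0<=i<450 and 0<=j<400: H[max(i-1,0):i+2,max(j-1,0):j+2]=np.maximum(H[max(i-1,0):i+2,max(j-1,0):j+2],p[2])
cv2.imwrite('pics/h.png',cv2.applyColorMap((np.clip(H/.2,0,1)*255).astype(np.uint8),cv2.COLORMAP_JET)[::-1])
print(x0,y0)
E
```

```text
scene 293 175 [0.569 0.098 0.188]
scene 256 232 [ 0.589 -0.031  0.027]
scene 274 241 [0.645 0.001 0.028]
scene 272 185 [0.476 0.082 0.084]
scene 320 232 [0.712 0.112 0.078]
scene 313 205 [0.601 0.159 0.07 ]
scene 232 220 [ 0.517 -0.078  0.034]
side 262 163 [0.578 0.09  0.191]
side 262 228 [ 0.572 -0.032  0.026]
side 281 222 [ 0.634 -0.014  0.031]
side 223 190 [0.454 0.074 0.096]
side 292 185 [0.683 0.117 0.069]
side 240 240 [ 0.501 -0.085  0.034]
side 209 188 [0.405 0.169 0.02 ]
side 235 248 [ 0.485 -0.101  0.017]
side 320 227 [ 0.76  -0.025  0.013]
side 240 181 [0.511 0.14  0.073]
top 534 0.5772 0.0936 0.0868 0.0415 17.48
rails 979 0.5688 0.0252 0.2099 0.2192 9.96
block 470 0.5706 0.1244 0.2933 0.1072 14.17
plate 7040 0.56 0.0954 0.5467 0.5605 30.03
0.377533372474711 -0.16038870018049467
```

View pics/h.png

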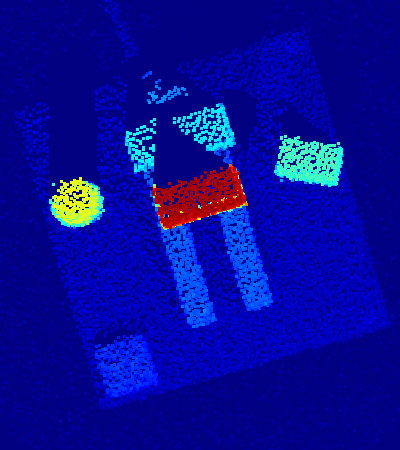

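```bash
python3 -m creep '[[[0,0,-15,-10],[0,0,-15,-10],[0,0,-15,-10],[0,0,-5,-4],[-22,-44,0,0],[-22,-44,0,0],[-22,-44,0,0],[-22,-44,0,0]]]' 1 && python3 -m creep '[[[-22,-44,0,0],[-22,-44,0,0],[-22,-44,0,0],[-22,-44,0,0],[-22,-44,0,0],[-22,-44,0,0],[0,0,0,0],[0,0,0,0]]]' 1
cat >> h.py <<'E'
# nest: stop (world xy), angle of nest x
S=np.array([.5625,.132]); A=np.radians(106.2)
EX=np.array([np.cos(A),np.sin(A)]); EY=np.array([-EX[1],EX[0]])
def nest(p): d=np.asarray(p)[...,:2]-S; return np.stack([d@EX,d@EY,np.asarray(p)[...,2]-.042],-1)
def tcp():
    o=get_obs(); r=o['ee_rot']
    print('t',round(o['time'],2),'tcp nest mm',(nest(o['tool_pos'])*1000).round(1),'yaw rel',round(np.degrees((r[2]-A))%360,1),'F nest',np.r_[o['wrist_force'][:2]@EX,o['wrist_force'][:2]@EY,o['wrist_force'][2]].round(1),'w',round(o['width']*1000,1),'q',o['joint_positions'].round(2))
E
python3 - <<'E'
from h import *
tcp()
w=cloud(shot('wrist','w1.png'))
# refine nest from clouds: rails
z=np.load('s0.npz')
P=np.vstack([z['a'].reshape(-1,3),z['b'].reshape(-1,3)]);P=P[~np.isnan(P).any(1)]
n=nest(P)*1000
k=(abs(n[:,2])<5)&(n[:,0]>-200)&(n[:,0]<-70)&(abs(n[:,1])<60)
for s in (1,-1):
    q=n[k&(n[:,1]*s>0)]; f=np.polyfit(q[:,0],q[:,1],1); print('rail',s,len(q),'slope deg',np.degrees(f[0]).round(2),'y at -110',np.polyval(f,-110).round(1),'x min',np.percentile(q[:,0],2).round(1),'y ext',np.percentile(q[:,1],[2,98]).round(1),'z',q[:,2].mean().round(1))
k=(abs(n[:,2]-32)<4)&(abs(n[:,1])<60)&(n[:,0]>-10)&(n[:,0]<60); q=n[k]; print('block',np.percentile(q[:,0],[2,98]),np.percentile(q[:,1],[2,98]))
k=(n[:,2]>140)&(n[:,2]<158)&(abs(n[:,1])<70)&(abs(n[:,0])<90); q=n[k]; print('top x',np.percentile(q[:,0],[2,98]),np.percentile(q[:,1],[2,98]),cv2.minAreaRect(q[:,:2].astype(np.float32)))
E
```

```text
time: 1.1
tool_pos: [0.301, 0.379, 0.2549]
ee_rot: [-3.141, -0.001, -2.855]
wrist_force: [0.9, 0.1, 1.1]
width: 0.0941
time: 2.1
tool_pos: [0.5011, 0.1647, 0.255]
ee_rot: [3.141, -0.001, -2.855]
wrist_force: [0.8, -0.5, 0.3]
width: 0.0939
t 2.1 tcp nest mm [ 48.5  49.9 213. ] yaw rel 90.2 F nest [-0.6 -0.6  0.3] w 93.9 q [ 0.21  0.03  1.33  0.    1.78 -1.65]
rail 1 349 slope deg 0.31 y at -110 29.8 x min -164.4 y ext [16.7 42.5] z -0.5
rail -1 356 slope deg 0.37 y at -110 -30.0 x min -162.9 y ext [-43.1 -17.5] z -0.6
block [ 1.86704767 41.1926566 ] [-49.11926276  49.77014592]
top x [-60.79365537 -23.41307764] [-43.99963545  38.41548212] ((-40.99648666381836, -3.403095245361328), (41.52602005004883, 86.79380798339844), 1.283876895904541)
```

View pics/w1.png

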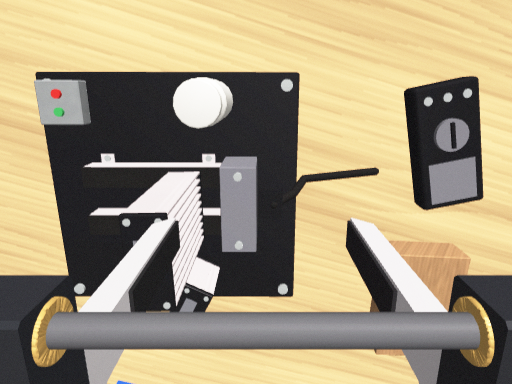

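The wrist view shows the module head plate at (145,215–300), the block at (238,205), and both rails clear. The nest estimate agrees with this to about 1–2 mm. I'll straddle the head without touching it.

```bash
python3 -m creep '[[[-26,-45,0,0],[-26,-45,0,0],[0,0,0,0],[0,0,22,0],[0,0,22,0],[0,0,22,0],[0,0,22,0],[0,0,0,0]]]' 1; python3 -c "from h import *;tcp();shot('wrist','w2.png')"
```

```text
time: 3.15
tool_pos: [0.5745, 0.0947, 0.1657]
ee_rot: [3.14, -0.004, -2.852]
wrist_force: [0.7, -0.8, -0.8]
width: 0.0938
t 3.15 tcp nest mm [-39.2  -1.1 123.7] yaw rel 90.4 F nest [-0.9 -0.5 -0.8] w 93.8 q [ 0.07  0.17  1.35  0.    1.62 -1.79]
```

View pics/w2.png

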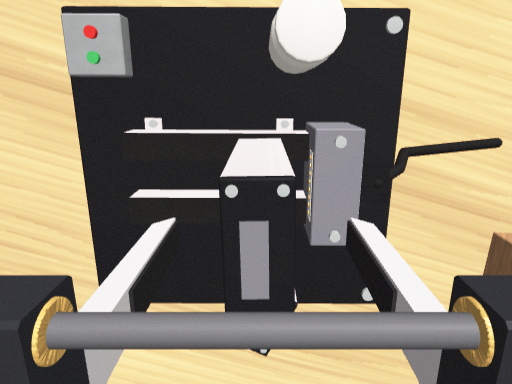

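Centred on the head, with both fingers clear of it. I'll narrow the opening to 56 mm (still about 10 mm of gap each side) and push with the rear finger.

```bash
python3 -m creep '[[[0,0,0,0],[0,0,0,0],[0,-6,0,0],[0,-6,0,0],[0,-5,0,0],[0,-5,0,0],[0,-5,0,0],[0,-5,0,0]]]' 0.6; python3 -c "from h import *;tcp()"; python3 -m creep '[[[0,-4,0,0],[0,-4,0,0],[0,-4,0,0],[0,-4,0,0],[0,-4,0,0],[0,0,0,0]]]'; cat >> h.py <<'E'
def lean():
    # side/scene cloud: points of the module above the rails near middle line
    o=[]
    for c in ('side','scene'):
        n=nest(cloud(shot(c)).reshape(-1,3))*1000
        o.append(n[~np.isnan(n).any(1)])
    return o
E
python3 - <<'E'
from h import *
tcp()
a,b=lean(); shot('side','s1.png')
k=(abs(a[:,1])<45)&(a[:,2]>8)&(a[:,0]<-20)&(a[:,0]>-230)
q=a[k]
for lo in range(10,170,15):
    r=q[(q[:,2]>=lo)&(q[:,2]<lo+15)&(abs(q[:,1]-25)<12)]
    if len(r): print(lo,len(r),np.percentile(r[:,0],[5,50,95]).round(0))
im=cv2.imread('pics/s1.png')[110:260,180:340]
cv2.imwrite('pics/s1c.png',cv2.resize(im,None,fx=4,fy=4,interpolation=2))
E
```

```text
time: 4.2
tool_pos: [0.586, 0.0617, 0.1674]
ee_rot: [-3.142, -0.0, -2.855]
wrist_force: [0.3, 0.3, 0.7]
width: 0.0564
t 4.2 tcp nest mm [-74.   -2.9 125.4] yaw rel 90.2 F nest [ 0.2 -0.4  0.7] w 56.4 q [ 0.01  0.18  1.34 -0.    1.62 -1.85]
time: 4.95
tool_pos: [0.5917, 0.0425, 0.1675]
ee_rot: [-3.141, 0.0, -2.856]
wrist_force: [0.9, -0.5, 0.7]
width: 0.0565
t 4.95 tcp nest mm [-94.1  -3.1 125.5] yaw rel 90.2 F nest [-0.7 -0.7  0.7] w 56.5 q [-0.02  0.19  1.33 -0.    1.62 -1.88]
10 13 [-68. -66. -62.]
25 14 [-75. -71. -68.]
40 10 [-81. -79. -76.]
55 13 [-89. -83. -79.]
70 15 [-95. -93. -89.]
85 15 [-102.  -98.  -80.]
100 16 [-110. -106.  -93.]
115 15 [-117. -115. -111.]
130 52 [-120. -113.  -97.]
145 43 [-112.  -97.  -87.]
```

View pics/s1c.png

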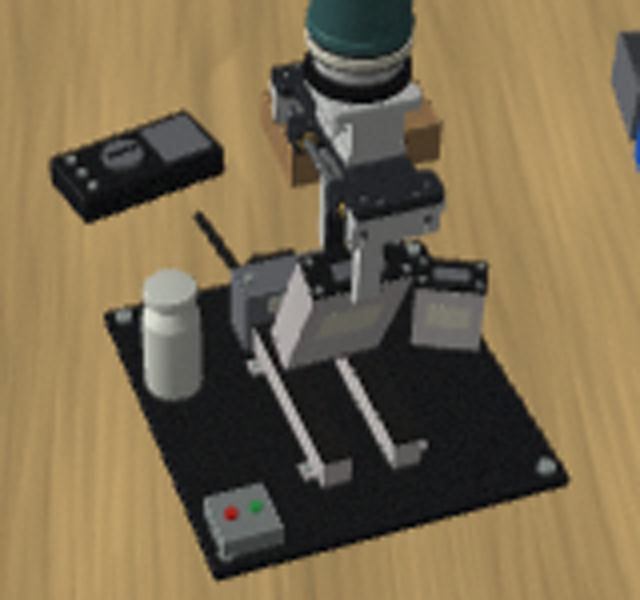

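The side crop shows the module leaning (its smooth face at (345,315)) on the front finger at (370,270). From depth the lean is about 0.44 rad, and the foot edge is still at x≈-59 mm. Next I'll lower it further while opening in small steps.

```bash
python3 -m creep '[[[0,-2,3,0],[0,-2,2,0]]]' 0.7 >/dev/null;  python3 -m creep '[[[0,-2,3,0],[0,-2,2,0]]]' 0.8 >/dev/null; python3 -m creep '[[[0,-2,3,0],[0,-2,2,0]]]' 0.9 >/dev/null; python3 -m creep '[[[0,-1,2,0],[0,-1,2,0],[0,0,0,0]]]' 1
cat >> h.py <<'E'
def face(y0=25,dy=12):
    a=lean()[0]; q=a[(abs(a[:,1]-y0)<dy)&(a[:,2]>4)&(a[:,0]<-5)&(a[:,0]>-230)]
    R=[]
    for lo in range(4,150,6):
        r=q[(q[:,2]>=lo)&(q[:,2]<lo+6)]
        if len(r)>2: R.append((lo+3,np.percentile(r[:,0],10)))
    R=np.array(R)
    # lean line: front points up to lowest x
    i=R[:,1].argmin(); f=np.polyfit(R[:i+1,0],R[:i+1,1],1)
    print('head z',R[i].round(0),'lean deg',np.degrees(np.arctan(-f[0])).round(1),'edge x',f[1].round(1), R.round(0).astype(int).tolist())
E
python3 -c "from h import *;tcp();face(25);face(-28)"
```

```text
time: 6.22
tool_pos: [0.5954, 0.0294, 0.1483]
ee_rot: [-3.142, -0.0, -2.855]
wrist_force: [0.1, -1.3, -0.8]
width: 0.0941
t 6.22 tcp nest mm [-107.7   -3.   106.3] yaw rel 90.2 F nest [-1.3  0.2 -0.8] w 94.1 q [-0.05  0.21  1.35 -0.    1.59 -1.9 ]
head z [ 121. -152.] lean deg 5.6 edge x -128.3 [[7, -146], [67, -111], [79, -122], [91, -131], [97, -135], [103, -143], [115, -152], [121, -152], [127, -147], [133, -139], [139, -131]]
head z [   7. -155.] lean deg 84.8 edge x -77.4 [[7, -155], [115, -151], [121, -152], [127, -147], [133, -138], [139, -135]]h.py:35: RankWarning: Polyfit may be poorly conditioned
  i=R[:,1].argmin(); f=np.polyfit(R[:i+1,0],R[:i+1,1],1)
```

The lean is about 40° on the front finger. Now I'll swing the tool about that finger so the rear finger leaves the fin side.

```bash
python3 -m creep '[[[-9.2,-1.8,0,10],[-9.2,-1.8,0,10],[-9.2,-1.5,0,10],[-9.2,-0.8,0,10],[-9.2,-0.8,0,10],[-9.2,-0.8,0,10],[-9.2,-0.8,0,10],[0,0,0,0]]]' 1;  python3 - <<'E'
from h import *
tcp()
o=get_obs();y=o['ee_rot'][2];print('finger',(nest(np.r_[o['tool_pos'][:2]-.053*np.array([np.sin(y),-np.cos(y)]),o['tool_pos'][2]])*1000).round(1))
face(25); face(-28)
s=shot('side','s2.png')
im=cv2.imread('pics/s2.png')[110:260,180:340]
cv2.imwrite('pics/s2c.png',cv2.resize(im,None,fx=4,fy=4,interpolation=2))
E
```

```text
time: 7.42
tool_pos: [0.6538, 0.007, 0.1484]
ee_rot: [3.142, 0.0, 2.208]
wrist_force: [-0.5, -2.2, 1.1]
width: 0.0938
t 7.42 tcp nest mm [-145.5  -52.8  106.4] yaw rel 20.3 F nest [-1.9  1.1  1.1] w 93.8 q [-0.08  0.33  1.19 -0.    1.62 -0.71]
finger [-163.9   -3.1  106.4]
head z [ 121. -153.] lean deg 30.9 edge x -73.2 [[7, -142], [19, -72], [25, -64], [31, -83], [37, -86], [43, -91], [49, -96], [55, -100], [61, -99], [67, -106], [73, -118], [79, -119], [85, -127], [91, -125], [97, -133], [103, -141], [109, -140], [115, -153], [121, -153], [127, -150], [133, -142], [139, -133]]
head z [ 115. -148.] lean deg 1.3 edge x -145.7 [[7, -146], [115, -148], [121, -148], [127, -141], [133, -135], [139, -128]]
```

View pics/s2c.png

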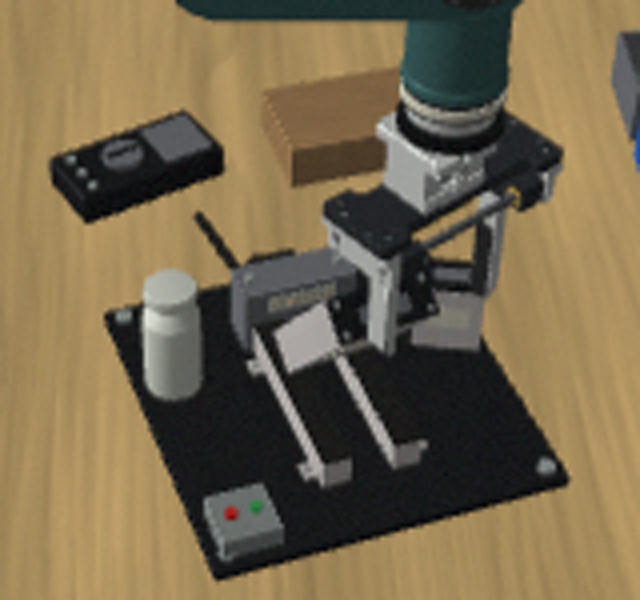

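The side crop shows the module leaning on the single front finger at (380,300), with the other finger off to the right and clear of the short module. Next I'll turn the last 20° and lower along the head's arc to about 55°.

```bash
python3 -m creep '[[[-9.2,-0.8,0,10],[-9.2,-0.8,0,10.3],[-4.8,0,4.5,0],[-4.8,0,4.5,0],[-4.4,0,4.8,0],[-4.4,0,4.8,0],[0,0,0,0]]]' 1; cat >> h.py <<'E'
def face2():
    tcp(); a=lean()[0]; 
    for y0 in (28,-28):
        q=a[(abs(a[:,1]-y0)<13)&(a[:,2]>4)&(a[:,0]<15)&(a[:,0]>-240)]
        print(y0,[(z+3,int(np.percentile(r[:,0],10).round()),int(np.percentile(r[:,0],90).round())) for z in range(4,160,6) for r in [q[(q[:,2]>=z)&(q[:,2]<z+6)]] if len(r)>2])
E
python3 -c "from h import *;face2()"
```

```text
time: 8.55
tool_pos: [0.6663, -0.0268, 0.1287]
ee_rot: [-3.14, -0.001, 1.852]
wrist_force: [-0.4, -1.2, 0.6]
width: 0.0941
t 8.55 tcp nest mm [-181.4  -55.3   86.7] yaw rel 359.9 F nest [-1.1  0.7  0.6] w 94.1 q [-0.13  0.37  1.18  0.    1.59 -0.41]
28 [(7, -123, 4), (13, -64, 5), (19, -69, 8), (25, -57, 7), (31, -69, 11), (37, -91, 12), (43, -100, -53), (49, -110, -61), (55, -112, -69), (61, -119, -72), (67, -129, -88), (73, -124, -88), (79, -144, -100), (85, -147, -103), (91, -161, -115), (97, -170, -119), (103, -169, -129), (109, -163, -141), (115, -160, -141), (121, -154, -147), (127, -154, -150)]
-28 [(7, -148, 5), (13, 2, 7), (19, 2, 8), (25, 1, 7), (31, -30, 11), (37, -41, 10), (61, -74, -68), (97, -167, -160), (103, -166, -158), (109, -163, -152), (115, -156, -148), (121, -150, -146)]
```

```bash
python3 -m creep '[[[-4,0,5.2,0],[-4,0,5.2,0],[0,0,0,0]]]' 1; python3 -c "from h import *;face2()";python3 -m creep '[[[3,0,0,0],[3,0,0,0],[3,0,0,0],[0,0,0,0]]]' 1; python3 -c "from h import *;face2()"
```

```text
time: 9.02
tool_pos: [0.6686, -0.0347, 0.1184]
ee_rot: [-3.14, -0.001, 1.852]
wrist_force: [0.6, -1.0, -0.8]
width: 0.0943
t 9.03 tcp nest mm [-189.7  -55.4   76.4] yaw rel 359.9 F nest [-1.2 -0.3 -0.8] w 94.3 q [-0.14  0.38  1.19 -0.    1.57 -0.42]
28 [(7, -144, 4), (13, -61, 7), (19, -71, 5), (25, -75, 7), (31, -87, 13), (37, -87, 11), (43, -105, -54), (49, -123, -64), (55, -121, -72), (61, -139, -84), (67, -142, -89), (73, -150, -99), (79, -160, -110), (85, -177, -122), (91, -175, -127), (97, -175, -138), (103, -170, -146), (109, -168, -154), (115, -165, -159)]
-28 [(7, -157, 7), (13, 1, 5), (19, 2, 6), (25, 2, 5), (31, -32, 13), (37, -45, 14), (43, -53, -47), (49, -64, -61), (61, -80, -76), (85, -176, -170), (91, -175, -167), (97, -172, -163), (103, -168, -162), (109, -162, -157), (115, -162, -157)]
time: 9.62
tool_pos: [0.6665, -0.025, 0.1196]
ee_rot: [3.141, -0.0, 1.853]
wrist_force: [0.2, -1.6, -0.6]
width: 0.0942
t 9.62 tcp nest mm [-179.8  -56.    77.6] yaw rel 360.0 F nest [-1.6  0.2 -0.6] w 94.2 q [-0.12  0.38  1.19  0.    1.57 -0.4 ]
28 [(7, -145, 5), (13, -41, 5), (19, -62, 5), (25, -69, 6), (31, -72, 11), (37, -84, 8), (43, -100, -46), (49, -104, -54), (55, -121, -62), (61, -118, -71), (67, -132, -79), (73, -145, -89), (79, -156, -99), (85, -167, -112), (91, -167, -118), (97, -163, -128), (103, -161, -139), (109, -160, -141), (115, -154, -150)]
-28 [(7, -138, 6), (13, 3, 7), (19, 1, 5), (25, 3, 6), (31, -24, 11), (37, -31, 11), (43, -45, -37), (61, -73, -67), (85, -166, -159), (91, -164, -158), (97, -163, -153), (103, -158, -150), (109, -151, -146), (115, -151, -146)]
```

The module slides with its lean held. I'll keep pushing towards the block.

```bash
python3 -m creep '[[[3,0,0,0],[3,0,0,0],[3,0,0,0],[3,0,0,0],[3,0,0,0],[3,0,0,0],[3,0,0,0],[0,0,0,0]]]' 1; python3 -c "from h import *;face2()";python3 -m creep '[[[2,0,0,0],[2,0,0,0],[2,0,0,0],[0,0,0,0]]]' 1; python3 -c "from h import *;face2()"
```

```text
time: 10.72
tool_pos: [0.6606, -0.005, 0.1194]
ee_rot: [3.142, -0.0, 1.853]
wrist_force: [0.9, -1.0, -1.3]
width: 0.0938
t 10.72 tcp nest mm [-158.9  -56.    77.4] yaw rel 359.9 F nest [-1.2 -0.6 -1.3] w 93.8 q [-0.09  0.36  1.21  0.    1.57 -0.38]
28 [(7, -149, -28), (13, -31, 5), (19, -39, 7), (25, -49, 7), (31, -56, 11), (37, -60, 9), (43, -70, -23), (49, -91, -30), (55, -93, -38), (61, -103, -53), (67, -118, -63), (73, -113, -64), (79, -136, -86), (85, -148, -87), (91, -146, -98), (97, -142, -107), (103, -137, -117), (109, -137, -125), (115, -131, -127)]
-28 [(7, -157, -81), (25, 5, 8), (31, -2, 12), (37, -13, 13), (43, -23, -17), (49, -33, -26), (85, -146, -141), (91, -145, -137), (97, -139, -134), (103, -139, -129), (109, -134, -124)]
time: 11.32
tool_pos: [0.6592, -0.0009, 0.12]
ee_rot: [-3.142, 0.003, 1.852]
wrist_force: [0.4, -5.2, 0.3]
width: 0.0942
t 11.32 tcp nest mm [-154.6  -55.7   78. ] yaw rel 359.9 F nest [-5.1  1.   0.3] w 94.2 q [-0.09  0.36  1.22 -0.    1.57 -0.37]
28 [(7, -145, -2), (13, -31, 5), (19, -45, -3), (25, -50, 6), (31, -28, 13), (37, -55, 9), (43, -74, -17), (49, -88, -27), (55, -89, -37), (61, -100, -46), (67, -106, -56), (73, -118, -69), (79, -129, -74), (85, -142, -93), (91, -140, -97), (97, -137, -100), (103, -136, -119), (109, -130, -119), (115, -131, -126)]
-28 [(7, -154, -96), (31, -1, 14), (37, -9, 12), (43, -20, -15), (79, -138, -90), (85, -140, -133), (91, -142, -133), (97, -136, -128), (103, -132, -124), (109, -128, -119), (115, -127, -123)]
```

It is against the block (about 5 N). Now I'll lower the head down its path, keeping a light push so that it stays supported.

```bash
python3 -m creep '[[[-1,0,4,0],[-1.5,0,4,0],[-1.5,0,4,0],[0,0,0,0]]]' 1; python3 -c "from h import *;face2()";python3 -m creep '[[[-1,0,4,0],[-1,0,4,0],[-1,0,4,0],[0,0,0,0]]]' 1; python3 -c "from h import *;face2()"
```

```text
time: 11.92
tool_pos: [0.66, -0.005, 0.1072]
ee_rot: [-3.141, 0.002, 1.852]
wrist_force: [0.3, -5.2, 0.1]
width: 0.094
t 11.93 tcp nest mm [-158.7  -55.4   65.2] yaw rel 359.9 F nest [-5.   1.2  0.1] w 94.0 q [-0.09  0.37  1.23 -0.    1.54 -0.37]
28 [(7, -133, 1), (13, -27, -13), (19, -44, 4), (25, -41, 4), (31, -60, 8), (37, -49, 12), (43, -79, -20), (49, -95, -31), (55, -109, -45), (61, -119, -57), (67, -131, -67), (73, -146, -81), (79, -149, -90), (85, -143, -103), (91, -140, -113), (97, -140, -122), (103, -136, -129)]
-28 [(7, -157, -108), (31, 0, 12), (37, -12, 12), (43, -30, -16), (73, -146, -142), (79, -144, -137), (85, -142, -133), (91, -140, -134), (97, -136, -129), (103, -133, -129)]
time: 12.52
tool_pos: [0.6605, -0.007, 0.0946]
ee_rot: [-3.14, 0.0, 1.852]
wrist_force: [0.1, -5.1, -1.2]
width: 0.0944
t 12.53 tcp nest mm [-160.8  -55.4   52.6] yaw rel 359.9 F nest [-5.   1.4 -1.2] w 94.4 q [-0.1   0.37  1.25 -0.    1.52 -0.38]
28 [(7, -135, -14), (13, -32, 3), (19, -47, 3), (25, -63, 8), (31, -69, 9), (37, -67, 11), (43, -95, -12), (49, -117, -33), (55, -113, -46), (61, -148, -60), (67, -149, -82), (73, -147, -94), (79, -145, -110), (85, -142, -122), (91, -140, -132), (151, -189, -138), (157, -192, -138)]
-28 [(7, -151, -122), (31, 1, 13), (37, -19, 15), (61, -149, -144), (67, -148, -142), (73, -145, -138), (79, -143, -137), (85, -140, -126), (91, -139, -134)]
```

```bash
python3 -m creep '[[[-0.4,0,4,0],[-0.4,0,4,0],[-0.4,0,4,0],[0,0,0,0]]]' 1; python3 -c "from h import *;face2()";python3 -m creep '[[[-0.2,0,4,0],[-0.2,0,4,0],[0,0,4,0],[0,0,0,0]]]' 1; python3 -c "from h import *;face2()"
```

```text
time: 13.12
tool_pos: [0.6607, -0.0081, 0.0823]
ee_rot: [-3.14, 0.0, 1.852]
wrist_force: [-0.2, -5.5, -3.0]
width: 0.0936
t 13.12 tcp nest mm [-161.9  -55.3   40.3] yaw rel 359.9 F nest [-5.2  1.8 -3. ] w 93.6 q [-0.1   0.38  1.26 -0.    1.5  -0.38]
28 [(7, -146, -8), (13, -42, 6), (19, -53, 3), (25, -75, 4), (31, -71, 8), (37, -103, 8), (43, -130, -19), (49, -148, -43), (55, -148, -60), (61, -147, -80), (67, -146, -96), (73, -144, -112), (79, -143, -131), (139, -188, -161), (145, -193, -137), (151, -195, -184), (157, -196, -191)]
-28 [(7, -159, -136), (31, -3, 11), (37, 2, 10), (43, -146, -144), (49, -150, -145), (55, -148, -143), (61, -147, -142), (67, -148, -138), (73, -145, -131), (79, -139, -133), (151, -187, -185), (157, -190, -182)]
time: 13.72
tool_pos: [0.6607, -0.0083, 0.0701]
ee_rot: [-3.139, -0.0, 1.852]
wrist_force: [-0.1, -5.1, -1.7]
width: 0.094
t 13.72 tcp nest mm [-162.2  -55.2   28.1] yaw rel 359.9 F nest [-4.9  1.5 -1.7] w 94.0 q [-0.1   0.39  1.27 -0.    1.48 -0.38]
28 [(7, -110, 2), (13, -47, 7), (19, -74, 4), (25, -109, 2), (31, -118, 8), (37, -143, 11), (43, -148, -14), (49, -138, -50), (55, -147, -77), (61, -144, -107), (67, -146, -112), (127, -191, -150), (133, -192, -143), (139, -194, -168), (145, -192, -189), (151, -195, -163), (157, -194, -146)]
-28 [(7, -155, -139), (31, -87, 13), (37, -150, -36), (43, -151, -144), (49, -148, -141), (55, -147, -144), (61, -145, -128), (67, -146, -135), (73, -144, -142), (139, -188, -183), (145, -190, -184), (151, -184, -176)]
```

```bash
python3 -m creep '[[[0.2,0,4,0],[0.3,0,4,0],[0.3,0,4,0],[0,0,0,0]]]' 1; python3 -c "from h import *;face2()";python3 -m creep '[[[0.4,0,4,0],[0.4,0,4,0],[0.4,0,4,0],[0,0,0,0]]]' 1; python3 -c "from h import *;face2()"
```

```text
time: 14.32
tool_pos: [0.6603, -0.0078, 0.0579]
ee_rot: [-3.139, 0.0, 1.852]
wrist_force: [-0.7, -5.8, -2.0]
width: 0.094
t 14.32 tcp nest mm [-161.5  -55.    15.9] yaw rel 359.9 F nest [-5.4  2.3 -2. ] w 94.0 q [-0.1   0.4   1.29 -0.    1.46 -0.38]
28 [(7, -146, -3), (13, -68, 4), (19, -130, 2), (25, -149, -12), (31, -145, 7), (37, -118, 8), (43, -147, -38), (49, -144, -77), (55, -147, -114), (115, -190, -150), (121, -194, -136), (127, -194, -171), (133, -193, -167), (139, -193, -157), (145, -193, -151), (151, -193, -144), (157, -188, -135)]
-28 [(7, -158, -152), (25, -150, -146), (31, -152, 11), (37, -149, 12), (43, -148, -27), (49, -147, -130), (55, -146, -138), (127, -188, -183), (133, -189, -183), (139, -183, -177), (151, -184, -180), (157, -183, -180)]
time: 14.92
tool_pos: [0.6598, -0.0065, 0.0458]
ee_rot: [-3.139, -0.0, 1.852]
wrist_force: [-0.0, -5.5, -3.3]
width: 0.0939
t 14.93 tcp nest mm [-160.2  -54.8    3.8] yaw rel 359.9 F nest [-5.3  1.6 -3.3] w 93.9 q [-0.1   0.41  1.3  -0.    1.44 -0.38]
28 [(7, -150, 0), (13, -148, -14), (19, -148, 3), (25, -147, 2), (31, -147, 3), (37, -130, 5), (43, -145, -61), (49, -148, -118), (103, -188, -151), (109, -192, -134), (115, -194, -188), (121, -193, -189), (127, -192, -137), (133, -192, -140), (139, -193, -137), (145, -188, -132), (151, -182, -143)]
-28 [(7, -158, -147), (13, -149, -144), (19, -149, -146), (25, -149, -144), (31, -148, 11), (37, -144, 6), (43, -147, -73), (115, -186, -181), (121, -186, -182), (127, -182, -173), (133, -179, -177), (139, -182, -179), (145, -181, -179), (151, -181, -177), (157, -182, -173)]
```

```bash
python3 -m creep '[[[0.5,0,3,0],[0.5,0,3,0],[0.5,0,3,0],[0.4,0,3,0],[0,0,0,0]]]' 1; python3 - <<'E'
from h import *
face2()
shot('scene','c3.png')
n=np.vstack(lean())
k=(n[:,2]>15)&(abs(n[:,1])<45)&(n[:,0]<0)&(n[:,0]>-150)&(n[:,2]<55); q=n[k]
for x in range(-145,0,20):
    r=q[abs(q[:,0]-x)<8]; print(x,np.percentile(r[:,2],[50,90]).round(1))
im=cv2.imread('pics/c3.png')[150:280,200:360]
cv2.imwrite('pics/c3c.png',cv2.resize(im,None,fx=4,fy=4,interpolation=2))
E
```

```text
time: 15.65
tool_pos: [0.661, -0.0052, 0.0364]
ee_rot: [3.14, 0.002, 1.852]
wrist_force: [1.9, -6.4, 1.5]
width: 0.0941
t 15.65 tcp nest mm [-159.3  -56.4   -5.6] yaw rel 359.9 F nest [-6.7 -0.1  1.5] w 94.1 q [-0.09  0.41  1.31 -0.    1.41 -0.37]
28 [(7, -149, -3), (13, -147, 3), (19, -147, -2), (25, -130, -5), (31, -145, 7), (37, -139, 7), (43, -130, -10), (91, -187, -161), (97, -190, -130), (103, -191, -179), (109, -190, -186), (115, -193, -169), (121, -191, -134), (127, -192, -158), (133, -187, -133), (139, -182, -132)]
-28 [(7, -154, -146), (13, -148, -144), (19, -147, -144), (25, -148, -8), (31, -146, 14), (37, -146, 3), (43, -148, -3), (103, -183, -180), (109, -187, -181), (121, -176, -174), (127, -180, -177), (133, -182, -146), (139, -181, -175), (145, -180, -173), (151, -178, -170), (157, -178, -175)]
-145 [30.6 37.2]
-125 [30.6 36.7]
-105 [30.8 37.9]
-85 [29.7 37.6]
-65 [29.1 38. ]
-45 [31.8 36.7]
-25 [30.9 36.5]
-5 [33.  38.3]
```

View pics/c3c.png

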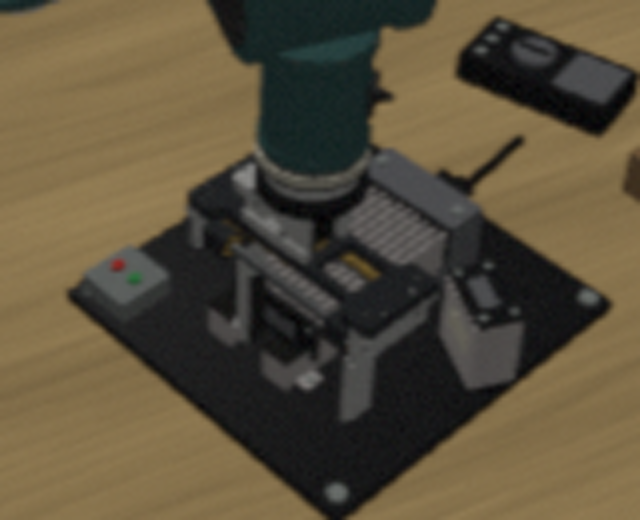

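The scene crop shows the module flat with its fins up, foot against the block at (415,215). One finger is at the head, in the channel. I'll push a little firmer for flushness, then back off and rise to check.

```bash
python3 -m creep '[[[1,0,0,0],[1,0,0,0],[1,0,0,0],[0,0,0,0]]]' 1; python3 -c "from h import *;tcp()"; python3 -m creep '[[[-10,0,0,0],[-15,0,0,0],[-15,0,0,0],[0,0,-30,0],[0,0,-50,0],[0,0,-50,0],[0,0,-50,0],[0,0,0,0]]]' 1; python3 - <<'E'
from h import *
tcp()
s=shot('wrist','w4.png'); n=nest(cloud(s).reshape(-1,3))*1000
n=np.vstack([n]+lean()); n=n[~np.isnan(n).any(1)]
q=n[(n[:,2]>28)&(n[:,2]<45)&(abs(n[:,1])<46)&(n[:,0]<-3)&(n[:,0]>-165)]
print(np.percentile(q,[1,99],axis=0).round(1))
for y in (-35,-20,0,20,33):
    r=q[abs(q[:,1]-y)<5]; print(y,len(r),np.percentile(r[:,0],[.5,2]).round(1))
for x in (-140,-100,-50,-15):
    r=q[abs(q[:,0]-x)<8]; print(x,np.percentile(r[:,1],[2,98]).round(1),np.percentile(r[:,2],[50,90]).round(1))
E
```

```text
time: 16.4
tool_pos: [0.6602, -0.0052, 0.0364]
ee_rot: [-3.142, 0.007, 1.852]
wrist_force: [0.4, -12.1, 1.3]
width: 0.0937
t 16.4 tcp nest mm [-159.   -55.6   -5.6] yaw rel 359.9 F nest [-11.7   3.    1.3] w 93.7 q [-0.09  0.41  1.32 -0.01  1.41 -0.37]
time: 17.4
tool_pos: [0.6732, -0.0403, 0.2224]
ee_rot: [3.13, 0.004, 1.852]
wrist_force: [0.1, 0.3, -0.3]
width: 0.0938
t 17.4 tcp nest mm [-196.4  -58.2  180.4] yaw rel 359.9 F nest [ 0.3 -0.2 -0.3] w 93.8 q [-0.14  0.36  1.01  0.    1.76 -0.43]
[[-149.1  -45.4   28.2]
 [  -7.    28.8   39.3]]
-35 593 [-149.7 -148.1]
-20 686 [-149.8 -149. ]
0 707 [-149.5 -148.8]
20 872 [-149.8 -148.8]
33 88 [-148.2 -145.6]
-140 [-44.7  26.3] [36.5 37.8]
-100 [-45.3  27.3] [36.2 37.7]
-50 [-44.3  28.1] [36.2 37.7]
-15 [-42.6  31.5] [33.5 38.2]
```

View pics/w4.png

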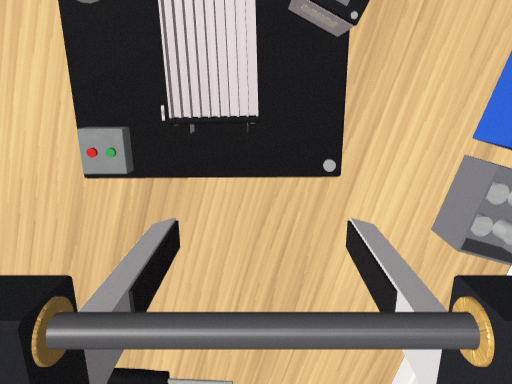

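The wrist view shows the module flat, fins at (160–258, 0–118). The head face is even in x (-149 to -150 mm), but the lateral edges hint at a small yaw. I'll move over it for a better squareness check.

```bash
python3 -m creep '[[[30,20,-10,0],[30,20,-10,0],[30,10,-10,0],[0,0,0,0],[0,0,0,0]]]' 1; python3 - <<'E'
from h import *
tcp()
s=shot('wrist','w5.png'); n=nest(cloud(s).reshape(-1,3))*1000
n=n[~np.isnan(n).any(1)]
H=np.zeros((400,300),np.uint8)
q=n[(n[:,2]>30)&(n[:,2]<42)&(abs(n[:,1])<62)&(n[:,0]<-4)&(n[:,0]>-165)]
print(cv2.minAreaRect(q[:,:2].astype(np.float32)))
X=[];L=[];R=[];Z=[]
for x in range(-140,-10,6):
    r=q[abs(q[:,0]-x)<3]
    if len(r)>10: X.append(x);L.append(np.percentile(r[:,1],1));R.append(np.percentile(r[:,1],99));Z.append(np.percentile(r[:,2],70))
print('side slopes deg',[np.degrees(np.polyfit(X,v,1)[0]).round(2) for v in (L,R)],'ends',np.round([L[0],L[-1],R[0],R[-1]],1),'pitch deg',np.degrees(np.polyfit(X,Z,1)[0]).round(2))
Y=[];F=[]
for y in range(-44,30,6):
    r=q[(abs(q[:,1]-y)<3)]; 
    if len(r)>10:Y.append(y);F.append(np.percentile(r[:,0],1))
print('head slope',np.degrees(np.polyfit(Y,F,1)[0]).round(2),np.round(F,1))
b=n[(abs(n[:,2]-32)<3)&(n[:,0]>-3)&(n[:,0]<50)&(abs(n[:,1])<60)]
f=[np.percentile(b[abs(b[:,1]-y)<4][:,0],[2,98]).round(1) for y in (-40,-20,0,20,40)]; print('block x',f)
E
```

```text
time: 18.18
tool_pos: [0.6931, 0.0598, 0.2432]
ee_rot: [-3.138, -0.0, 1.852]
wrist_force: [0.0, -0.2, 0.3]
width: 0.094
t 18.18 tcp nest mm [-105.8 -105.2  201.2] yaw rel 359.9 F nest [-0.2  0.   0.3] w 94.0 q [ 0.    0.43  0.88 -0.    1.84 -0.28]
((-76.38954162597656, -13.030738830566406), (146.1085662841797, 83.63240051269531), 1.2240854501724243)
side slopes deg [np.float64(1.17), np.float64(1.21)] ends [-55.5 -52.8  26.3  28.7] pitch deg -0.03
head slope -0.32 [-147.  -147.3 -149.  -147.8 -148.1 -148.4 -147.6 -147.3 -148.6 -147.5
 -148.5 -149.9 -146.5]
block x [array([ 2.1, 40.2]), array([ 2.1, 39.8]), array([ 1.5, 40.2]), array([ 1.5, 40.1]), array([ 1.6, 40.5])]
```

View pics/w5.png

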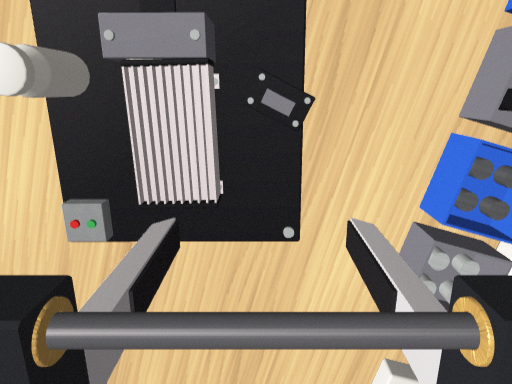

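The wrist view shows the module's foot against the block (block at (155,38), fins at (125–220, 65–205)). Yaw is about 1.2°, lateral offset about -12 mm and pitch 0°, so all are within limits. The robot is clear, so I'm handing in.

```bash
python3 -c "
from bench import ticket
print(ticket.close_job())"
```

```text
the job is handed in; nothing more can be done
None
```

The module now lies fins up on both rails with its foot against the contact block, and I handed the job in at about 18 s. It was never gripped or lifted. No verdict is reported back.

- **Tipping:** I straddled the head loosely and pushed it past balance with the rear finger. I then let it lean on the front finger and swung the other finger out of the way.
- **Laying down:** I slid the leaning module along until its foot met the block. From there I let the head down slowly while pressing it lightly against the block. The finger forces I read during pushing and lowering stayed near 5–7 N, with about 12 N in the final push.
- **Level and flush:** The last depth check put pitch at about 0° and the foot within about 1–2 mm of the block face.
- **Square:** Yaw is about 1.2° from the module's sides, against 0.3° from its head face. The limit is 3°.
- **Off-centre:** The foot sits about 12 mm from the middle line. The view from further back suggested about 8 mm, and the limit is 20 mm. The offset comes from sideways drag while the tool swung round.
- **Bystanders:** I didn't measure them afterwards. None of the moves was planned to pass close to any of them, and the ones visible in the last pictures looked undisturbed.

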